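# Sieve the spacers out of the table clamps

## Robot

A 7-joint arm with a two-finger parallel gripper is mounted at the origin on the work surface. World frame = base frame: x ahead of the robot, y to its left, z up, the work surface at z = 0. Lengths are in m, angles in rad, forces in N, time in s.
With the tool pointing down it reaches from about 0.4 to 0.875 m from the base axis. Payload 19.3 kg.
Tool frame: the origin (TCP) lies at the very end of the fingers, on their centre line; the grasp point (between the pads) lies 19 mm behind it (bot.grasp_offset is the distance from the TCP to the grasp point, in m); z points along the fingers, x is the direction in which the jaws open and shut, and the axes are right-handed (so a half turn about z gives the same grasp; the last joint's range is limited). The gripper opens to 85 mm and grips with 20 to 120 N. Pads are 22 mm wide; open, the fingers measure 114 mm over their backs; the gripper's body (76 mm by 85 mm) begins 54 mm behind the grasp point. The pads swing forward as they close: fully open they stand 13 mm farther back than shut.
Start: joints at [-1.319, 0.521, -0.036, 1.599, 0.021, 1.021, -0.113], TCP at [0.198, 0.593, 0.205] pointing down, gripper open.
Joint ranges: [-2.91, 2.91], [-0.3, 2.13], [-1.5, 1.42], [0.17, 2.43], [-1.26, 4.41], [0.16, 1.93], [-2.52, 2.52]. Speed limits (rad/s): [1.89, 1.89, 2.39, 2.39, 3.01, 3.01, 3.01].

## Interface

Orientations are given as [roll, pitch, yaw] about the fixed x, y, z axes, in that order (R = Rz(yaw) Ry(pitch) Rx(roll)).
In Python, from workcell import status, grab_frame, calibration, job, regions_of, mark_of, bot gives the robot as it stands.
- The arm moves only by the tool carry_out, never from a script. Its argument "deltas" is one flat list of numbers, 5 for each row, row after row: the opening, from -1 (shut) to 1 (fully open), then the shift along the tool's x, y, z in cm, then the turn about the tool's z in degrees. A call has 1 to 20 rows; each row shifts and turns the commanded pose from where the row before left it, along the tool's axes as they then stand; what a row does not reach is not made up. A row lasts 1/12 s, in which the tool goes at most 41.7 mm and 7.16 degrees, less where a joint would pass 70% of its speed; a pose out of reach is approached as far as the arm can. A call with a gripper value outside its range is refused whole. The fingers move at their own pace and stop on an object; "newtons" is the grip in N (left out, the last holds). Time passes only in rows, so rows that do not move let the fingers close. It gives the time, the measured TCP pose, the force and the opening at its end, in the units of the state.
- status.observe(): the state, without advancing time (a new reading comes with each control period).
- grab_frame(name): name is "scene" or "top" or "wrist"; returns the picture (400x640x3 uint8, red, green, blue); there is no depth.
- calibration(name): a dict with "fov_y" (degrees; the focal length in pixels is half the picture's height over the tangent of half this angle, whatever the lens; pixels are square), "cx", "cy" (the principal point, pixels), "R" (3x3) and "t" (3): a world point X has camera coordinates R X + t. Camera axes: x right, y down, z forward; pixel columns grow to the right and rows downward; lengths in m; the calibration is good to about 2 mm. A picture is of the moment at which its call begins: read the wrist's pose just before it. calibration takes no time and is no camera call; for the wrist camera it gives the pose at the moment of the call.
- job.job_done(): hands the job in, once; it reports no verdict.
Trained networks look in the newest picture that a camera, given by its name, has taken for a name from the list of things; names that differ only in an ending like _2 or _b are one class to them, and where a whole thing is asked for, a point or a joint stands for the part that bears it (a point fixed in the world has none). Each returns a list of dicts, best first, with "p" (0 to 1); they miss things now and then, are a little off and sometimes report something else, mostly with a low value. They report only what shows in the picture. A call takes as long as a camera call.
- regions_of(camera, target): "region" (400x640 bool, what is visible of it) and "xy" ([column, row] in pixels, amid what is visible of it).
- mark_of(camera, target): "xy" ([column, row] in pixels: a listed point, or the origin of a listed thing).
The state is a dict: "clock": time; "qpos": joint angles; "qd": joint speeds; "joint_efforts": joint torques, N m; "position": TCP position; "tool_rot": TCP orientation; "force": force on the tool from outside, world axes, zero at the start; "moment": the same for the moment, N m; "grip_width": finger opening in m.
Only numpy, scipy, OpenCV 4.12 (cv2) and the standard library are available. Lean on these libraries where they do the work, as an engineer would, in place of code of your own. Each camera call takes 0.05 s, during which the arm holds its last target.

## Task

Take the sorting sieve by its handle and shake it over the green catch tray until all six brass spacers have dropped through into the tray, then tip the three black clamps over the sieve's pouring lip into the blue bin, and set the empty sieve back level on the rims of the tray and let go. Do not handle the spacers or clamps with the gripper, and do not knock the mirror mount, the storage box or the screwdriver.

Things in the scene. Friction and masses are not known exactly. Their poses are not given: they have to be found in the camera images.
- sieve_grip (a point): Centre of the sieve's grip: a yellow bar along the sieve's y, 16 mm wide (x), 110 long, 24 high, on a fixed bail whose uprights stand at y = +-100 mm. The loose aluminium sieve (x 240, y 205 mm, about 0.42 kg empty, z up) has 50 mm walls at the rear (+x) and the two sides; its -x side is open, with a pouring lip. It starts seated on the tray, within 30 mm of its middle along y.
- sieve_grid (a point): Centre of the top of the sieve's steel grid floor, 94 mm below sieve_grip. The grid spans x -79 to +79 and y -95 to +95 mm: flat bars 7 mm wide and 6 mm thick leave 26 mm square openings, 5 along x and 6 along y. Same axes as sieve_grip. Quick strokes of about 40 mm to and fro (0.25 m/s or faster) make the spacers walk off the bars; slow ones carry them along.
- sieve_lip (a point): Middle of the edge of the sieve's pouring lip, at (-125, 0, -86) mm from sieve_grip in the sieve's axes. The lip rises 10 degrees from the grid's front edge (x = -79) to here.
- sieve_seat (a point): Centre of the sieve's seating plane, 100 mm below sieve_grip. The flat undersides of front lip (to x = -107) and rear flange (to x = +113 mm) hang on the tray's long rims; two keels at x = +-86 mm, 14 mm deep, stay inside the tray with 8 mm to spare each way, so the sieve slides along the tray's y (grid over the tray up to 60 mm from the middle) or lifts straight off.
- tray_floor (a point): Green catch tray under the sieve, at the centre of its inner floor (4 mm above the table). Inside 188 mm along x by 320 mm along y; rim top 66 mm above this point, outside 206 by 338 mm; z up. It does not move. The seated sieve's grip lies 166 mm above this point.
- bin_floor (a point): Blue open bin for clamps, at the centre of its inner floor (5 mm above the table). Inside 210 mm along x by 250 mm along y; rim top 85 mm above this point; z up. It does not move and stands to the left or right of the tray.
- spacer0: Brass spacer, cylinder 16 mm in diameter and 16 mm high with a small bore, 23 g, at its centre (z its axis). Starts standing on the sieve's bars; passes the openings any way round. Smooth: slides on the metal at a slope of 14 to 20 degrees, or when the sieve is jerked sideways at more than about 2.5 to 3.5 m/s2.
- spacer1: Brass spacer, cylinder 16 mm in diameter and 16 mm high with a small bore, 23 g, at its centre (z its axis). Starts standing on the sieve's bars; passes the openings any way round. Smooth: slides on the metal at a slope of 14 to 20 degrees, or when the sieve is jerked sideways at more than about 2.5 to 3.5 m/s2.
- spacer2: Brass spacer, cylinder 16 mm in diameter and 16 mm high with a small bore, 23 g, at its centre (z its axis). Starts standing on the sieve's bars; passes the openings any way round. Smooth: slides on the metal at a slope of 14 to 20 degrees, or when the sieve is jerked sideways at more than about 2.5 to 3.5 m/s2.
- spacer3: Brass spacer, cylinder 16 mm in diameter and 16 mm high with a small bore, 23 g, at its centre (z its axis). Starts standing on the sieve's bars; passes the openings any way round. Smooth: slides on the metal at a slope of 14 to 20 degrees, or when the sieve is jerked sideways at more than about 2.5 to 3.5 m/s2.
- spacer4: Brass spacer, cylinder 16 mm in diameter and 16 mm high with a small bore, 23 g, at its centre (z its axis). Starts standing on the sieve's bars; passes the openings any way round. Smooth: slides on the metal at a slope of 14 to 20 degrees, or when the sieve is jerked sideways at more than about 2.5 to 3.5 m/s2.
- spacer5: Brass spacer, cylinder 16 mm in diameter and 16 mm high with a small bore, 23 g, at its centre (z its axis). Starts standing on the sieve's bars; passes the openings any way round. Smooth: slides on the metal at a slope of 14 to 20 degrees, or when the sieve is jerked sideways at more than about 2.5 to 3.5 m/s2.
- clamp0: Black table clamp, slotted aluminium block 64 x 32 x 14 mm (x, y, z), 65 g, at its centre. Starts lying in the sieve; too big for its openings. Smooth: slides at a slope of 14 to 20 degrees, so it goes over the pouring lip once the sieve is tipped by 30 degrees or a little more.
- clamp1: Black table clamp, slotted aluminium block 64 x 32 x 14 mm (x, y, z), 65 g, at its centre. Starts lying in the sieve; too big for its openings. Smooth: slides at a slope of 14 to 20 degrees, so it goes over the pouring lip once the sieve is tipped by 30 degrees or a little more.
- clamp2: Black table clamp, slotted aluminium block 64 x 32 x 14 mm (x, y, z), 65 g, at its centre. Starts lying in the sieve; too big for its openings. Smooth: slides at a slope of 14 to 20 degrees, so it goes over the pouring lip once the sieve is tipped by 30 degrees or a little more.
- mirror: Bystander: mirror mount on a steel post and a black base 50 x 75 mm, 126 mm tall, origin under its base. Stands beyond the tray and bin.
- optics_box: Bystander: closed pale plastic storage box 60 x 90 x 36 mm, origin under its base. Lies beyond the tray and bin.
- driver: Bystander: screwdriver with a red handle, about 200 mm long, lying on the table beyond the tray and bin.

How it is judged:
On the way, in this order (a step that is already met when the one before it is completed fails the run):
1. All six spacers have dropped into the tray while the three clamps are still in the sieve (x of spacer0 in the frame of tray_floor between -0.095 and 0.095 m and y of spacer0 in the frame of tray_floor between -0.162 and 0.162 m and z of spacer0 in the frame of tray_floor between -0.005 and 0.045 m and x of spacer1 in the frame of tray_floor between -0.095 and 0.095 m and y of spacer1 in the frame of tray_floor between -0.162 and 0.162 m and z of spacer1 in the frame of tray_floor between -0.005 and 0.045 m and x of spacer2 in the frame of tray_floor between -0.095 and 0.095 m and y of spacer2 in the frame of tray_floor between -0.162 and 0.162 m and z of spacer2 in the frame of tray_floor between -0.005 and 0.045 m and x of spacer3 in the frame of tray_floor between -0.095 and 0.095 m and y of spacer3 in the frame of tray_floor between -0.162 and 0.162 m and z of spacer3 in the frame of tray_floor between -0.005 and 0.045 m and x of spacer4 in the frame of tray_floor between -0.095 and 0.095 m and y of spacer4 in the frame of tray_floor between -0.162 and 0.162 m and z of spacer4 in the frame of tray_floor between -0.005 and 0.045 m and x of spacer5 in the frame of tray_floor between -0.095 and 0.095 m and y of spacer5 in the frame of tray_floor between -0.162 and 0.162 m and z of spacer5 in the frame of tray_floor between -0.005 and 0.045 m and x of clamp0 in the frame of sieve_grip between -0.125 and 0.085 m and y of clamp0 in the frame of sieve_grip between -0.1 and 0.1 m and z of clamp0 in the frame of sieve_grip between -0.105 and -0.03 m and x of clamp1 in the frame of sieve_grip between -0.125 and 0.085 m and y of clamp1 in the frame of sieve_grip between -0.1 and 0.1 m and z of clamp1 in the frame of sieve_grip between -0.105 and -0.03 m and x of clamp2 in the frame of sieve_grip between -0.125 and 0.085 m and y of clamp2 in the frame of sieve_grip between -0.1 and 0.1 m and z of clamp2 in the frame of sieve_grip between -0.105 and -0.03 m), for 0.2 s.
2. The sieve is tipped (by more than 0.3 rad) with its lip over the bin (angle between sieve_grip's own z axis and vertical above 0.3 rad and horizontal distance between sieve_lip and bin_floor below 0.16 m).
3. All three clamps lie in the bin (x of clamp0 in the frame of bin_floor between -0.108 and 0.108 m and y of clamp0 in the frame of bin_floor between -0.128 and 0.128 m and z of clamp0 in the frame of bin_floor between -0.005 and 0.075 m and x of clamp1 in the frame of bin_floor between -0.108 and 0.108 m and y of clamp1 in the frame of bin_floor between -0.128 and 0.128 m and z of clamp1 in the frame of bin_floor between -0.005 and 0.075 m and x of clamp2 in the frame of bin_floor between -0.108 and 0.108 m and y of clamp2 in the frame of bin_floor between -0.128 and 0.128 m and z of clamp2 in the frame of bin_floor between -0.005 and 0.075 m), for 0.2 s.
At the end, for the whole second after the job is handed in: Spacers lie in the tray (centres under 45 mm above its floor), clamps in the bin (under 75 mm above its floor); the sieve sits released on the tray's rims, either way round: grip within 15 mm of the tray's centre line, 80 mm of its middle, 161-170 mm up, tilt under 0.05 rad (all of step 3 and x of spacer0 in the frame of tray_floor between -0.095 and 0.095 m and y of spacer0 in the frame of tray_floor between -0.162 and 0.162 m and z of spacer0 in the frame of tray_floor between -0.005 and 0.045 m and x of spacer1 in the frame of tray_floor between -0.095 and 0.095 m and y of spacer1 in the frame of tray_floor between -0.162 and 0.162 m and z of spacer1 in the frame of tray_floor between -0.005 and 0.045 m and x of spacer2 in the frame of tray_floor between -0.095 and 0.095 m and y of spacer2 in the frame of tray_floor between -0.162 and 0.162 m and z of spacer2 in the frame of tray_floor between -0.005 and 0.045 m and x of spacer3 in the frame of tray_floor between -0.095 and 0.095 m and y of spacer3 in the frame of tray_floor between -0.162 and 0.162 m and z of spacer3 in the frame of tray_floor between -0.005 and 0.045 m and x of spacer4 in the frame of tray_floor between -0.095 and 0.095 m and y of spacer4 in the frame of tray_floor between -0.162 and 0.162 m and z of spacer4 in the frame of tray_floor between -0.005 and 0.045 m and x of spacer5 in the frame of tray_floor between -0.095 and 0.095 m and y of spacer5 in the frame of tray_floor between -0.162 and 0.162 m and z of spacer5 in the frame of tray_floor between -0.005 and 0.045 m and x of sieve_grip in the frame of tray_floor between -0.015 and 0.015 m and y of sieve_grip in the frame of tray_floor between -0.08 and 0.08 m and z of sieve_grip in the frame of tray_floor between 0.161 and 0.17 m and angle between sieve_grip's own z axis and vertical below 0.05 rad); the robot touches nothing.
It fails at once if The fingers press on a spacer or a clamp (contact force between the fingers and spacer0 above 1 N or contact force between the fingers and spacer1 above 1 N or contact force between the fingers and spacer2 above 1 N or contact force between the fingers and spacer3 above 1 N or contact force between the fingers and spacer4 above 1 N or contact force between the fingers and spacer5 above 1 N or contact force between the fingers and clamp0 above 1 N or contact force between the fingers and clamp1 above 1 N or contact force between the fingers and clamp2 above 1 N).
It fails at once if The mirror mount is moved by more than 30 mm (distance of mirror from where it was at the start of the episode above 0.03 m).
It fails at once if The optics box is moved by more than 30 mm (distance of optics_box from where it was at the start of the episode above 0.03 m).
It fails at once if The screwdriver is moved by more than 30 mm (distance of driver from where it was at the start of the episode above 0.03 m).
It also fails if it takes over 64 s, if anything falls off the work surface, if the arm or the gripper's body presses on something with over 40 N, if the wrist force passes 120 N, or if a joint passes its speed limit or range.

## Working session

There is one attempt and no reset: what is moved stays moved. The work goes in short steps, Python scripts to look and compute and a tool call to move; the robot and the scene stay as the last step left them, time stands still between calls to the robot, and variables do not carry over. Pictures are saved under pics/ and viewed, and the job is handed in when it is done.

Besides the shell and the picture viewer there is one more tool, called after "Request:" as a command line: name --argument value ..., lists and objects as JSON in quotes. carry_out: Moves the arm, as the interface text tells. Its arguments: {"type":"object","properties":{"deltas":{"type":"array","items":{"type":"number"}},"newtons":{"type":"number"}},"required":["deltas"]}

```bash
ls; mkdir -p pics; python3 - <<'E'
from workcell import status, grab_frame, calibration
import cv2
s=status.observe(); print(s)
for n in ["scene","top","wrist"]:
    im=grab_frame(n); cv2.imwrite(f"pics/{n}0.png",im[:,:,::-1]); c=calibration(n); print(n,c)
E
```

```text
pics
{'clock': 0.0, 'qpos': array([-1.31919519,  0.52203006, -0.03633809,  1.6000175 ,  0.02117077,
        1.02111521, -0.11278661]), 'qd': array([-1.33382221e-03,  1.19808746e-03,  4.22960226e-04, -1.88977870e-03,
       -9.91030451e-05,  1.16515215e-03, -6.14902133e-04]), 'joint_efforts': array([-2.80307622e-04, -9.27122641e+01,  1.97923020e+00, -3.69951725e+01,
        1.77903834e-02,  8.01951857e-03, -5.43189898e-06]), 'position': array([0.19757483, 0.59254358, 0.20401223]), 'tool_rot': array([3.14153692e+00, 1.18517120e-03, 1.24899273e+00]), 'force': array([ 0.00231134, -0.57221114,  0.88019919]), 'moment': array([-0.0175227 , -0.04218977, -0.01099086]), 'grip_width': 0.08549769266117041}
scene {'fov_y': 43.63859065667107, 'cx': 322.11245381152406, 'cy': 194.43792094104865, 'R': array([[-0.47835028,  0.8781116 , -0.01005137],
       [ 0.55522478,  0.29355064, -0.77817315],
       [-0.68037228, -0.37782012, -0.62796936]]), 't': array([ 0.27136913, -0.22367923,  1.41588082])}
top {'fov_y': 45.92581701640417, 'cx': 321.04873708937356, 'cy': 198.12872048096864, 'R': array([[-0.03689206, -0.99931788, -0.00165615],
       [-0.97703699,  0.03641743, -0.2099345 ],
       [ 0.20985161, -0.00612679, -0.97771405]]), 't': array([0.02389049, 0.6098429 , 0.90991382])}
wrist {'fov_y': 58.74431008683622, 'cx': 320.496700587689, 'cy': 200.5931220484839, 'R': array([[ 0.3159715 ,  0.94876784, -0.00126573],
       [ 0.91527949, -0.30446689,  0.2637487 ],
       [ 0.24985091, -0.08449557, -0.9645906 ]]), 't': array([-0.62511545, -0.0336932 ,  0.37802201])}
```

View pics/scene0.png

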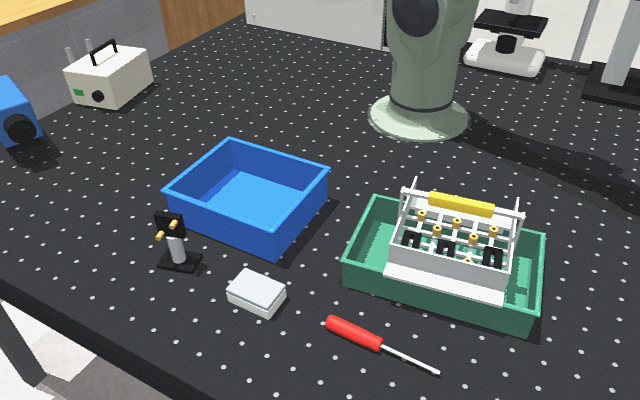

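View pics/top0.png

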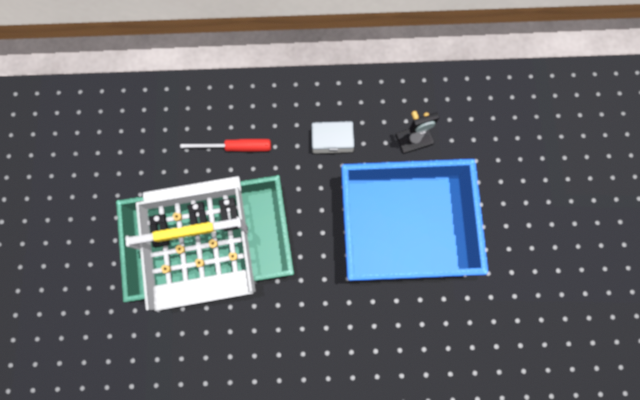

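View pics/wrist0.png

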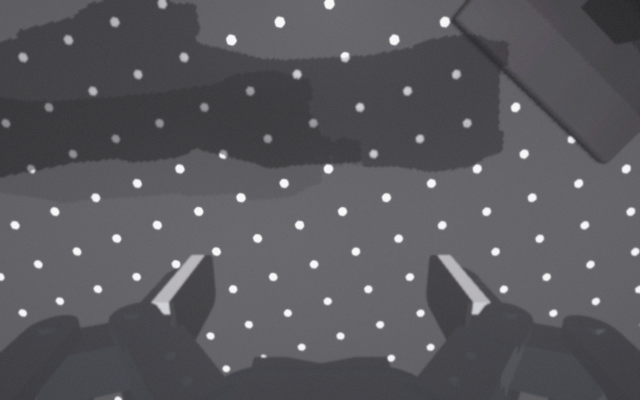

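```bash
cat > h.py <<'E'
import numpy as np, cv2
from workcell import status, grab_frame, calibration, job, regions_of, mark_of, bot
def ray(cal,xy):
    f=200/np.tan(np.radians(cal['fov_y']/2))
    d=np.array([(xy[0]-cal['cx'])/f,(xy[1]-cal['cy'])/f,1.])
    R=np.array(cal['R']);t=np.array(cal['t'])
    return -R.T@t, R.T@d
def atz(cal,xy,z):
    o,d=ray(cal,xy); return o+d*(z-o[2])/d[2]
def proj(cal,X):
    f=200/np.tan(np.radians(cal['fov_y']/2)); X=np.asarray(X,float)
    p=X@np.array(cal['R']).T+np.array(cal['t'])
    return np.stack([cal['cx']+f*p[...,0]/p[...,2],cal['cy']+f*p[...,1]/p[...,2]],-1)
def tri(rays):
    A=np.zeros((3,3));b=np.zeros(3)
    for o,d in rays:
        d=d/np.linalg.norm(d);P=np.eye(3)-np.outer(d,d);A+=P;b+=P@o
    X=np.linalg.solve(A,b)
    return X,[np.linalg.norm(np.cross(X-o,d/np.linalg.norm(d))) for o,d in rays]
E
python3 - <<'E'
from h import *
C={n:calibration(n) for n in ["scene","top"]}
for n in C:
    im=grab_frame(n)
    if n=="scene": a=im[170:340,330:570]
    else: a=im[160:320,100:310]
    a=cv2.resize(a,None,fx=3.3,fy=3.3,interpolation=cv2.INTER_CUBIC); cv2.imwrite(f"pics/z_{n}.png",a[:,:,::-1])
M={}
for t in ["sieve_grip","sieve_grid","sieve_lip","sieve_seat","tray_floor","bin_floor","mirror","optics_box","driver"]:
    rs=[]
    for n in C:
        m=mark_of(n,t)
        if m: rs.append(ray(C[n],m[0]['xy'])); print(t,n,np.round(m[0]['xy'],1),round(m[0]['p'],2),len(m))
    if len(rs)==2: print("   ",*[np.round(v,4) for v in tri(rs)])
E
```

```text
sieve_grip scene [460.  204.5] 0.89 1
sieve_grip top [181.3 227.4] 0.85 1
    [0.5426 0.2546 0.1741] [0.0014 0.0014]
sieve_grid scene [451.3 240.1] 0.61 2
sieve_grid top [194.6 235.2] 0.87 3
    [0.5401 0.2528 0.088 ] [0.0019 0.0019]
sieve_lip scene [463.3 200.8] 0.8 1
sieve_lip top [204.8 301.9] 0.72 2
    [0.4094 0.2358 0.0772] [0.0007 0.0007]
sieve_seat scene [452.1 245.9] 0.92 1
sieve_seat top [198.4 236.1] 0.92 2
    [0.5392 0.2527 0.0723] [0.0016 0.0016]
tray_floor top [210. 238.] 0.56 1
bin_floor scene [251.7 209.9] 0.76 1
bin_floor top [407.2 223.4] 0.69 1
    [ 5.601e-01 -1.832e-01 -4.000e-04] [0.0018 0.0018]
mirror scene [181.9 263.2] 0.66 1
mirror top [411.7 138.9] 0.72 1
    [ 0.7551 -0.2108 -0.0024] [0.001 0.001]
optics_box scene [256.3 297.7] 0.84 1
optics_box top [332.3 139.5] 0.8 1
    [ 0.7594 -0.0306  0.0008] [0.0012 0.0012]
driver scene [380.7 353.4] 0.7 2
driver top [224.7 145.8] 0.8 3
    [ 0.7553  0.2139 -0.005 ] [0.0012 0.0012]
```

View pics/z_scene.png

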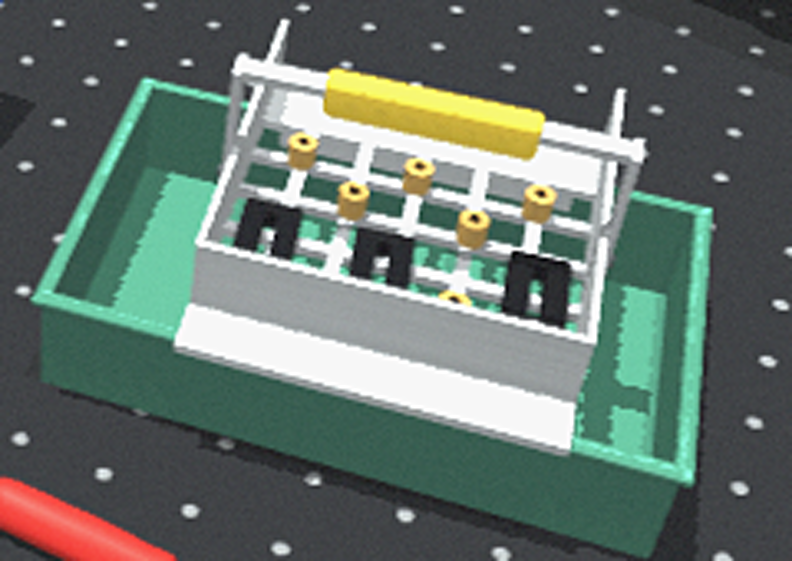

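View pics/z_top.png

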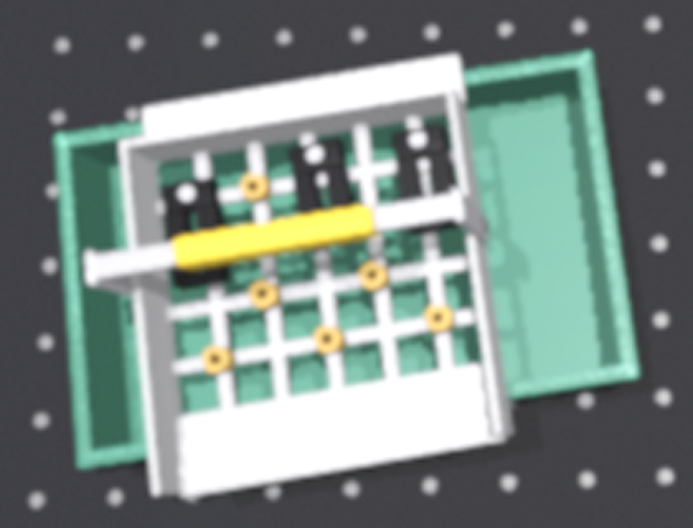

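```bash
python3 - <<'E'
from h import *
from scipy.optimize import least_squares, minimize
C={n:calibration(n) for n in ["scene","top"]}
im={n:grab_frame(n) for n in C}
# tray rim corners, top zoom & scene zoom
zt=np.array([(55,137),(592,52),(638,377),(78,467)])/3.3+np.array([100,160])
zs=np.array([(148,82),(712,210),(690,482),(36,298)])/3.3+np.array([330,170])
print("tray corners top@.07",[np.round(atz(C['top'],p,.07)[:2],4) for p in zt])
print("tray corners scene@.07",[np.round(atz(C['scene'],p,.07)[:2],4) for p in zs])
# bin blue mask zoom
for n in C:
    hsv=cv2.cvtColor(im[n],cv2.COLOR_RGB2HSV)
    m=cv2.inRange(hsv,(100,130,60),(125,255,255)); 
    k,l,s,_=cv2.connectedComponentsWithStats(m); i=1+np.argmax(s[1:,4]); print(n,s[i])
    x,y,w,h=s[i][:4]
    a=im[n][y-8:y+h+8,x-8:x+w+8]; a=cv2.resize(a,None,fx=4,fy=4,interpolation=cv2.INTER_CUBIC); cv2.imwrite(f"pics/bin_{n}.png",a[:,:,::-1]); print(x-8,y-8)
g=[mark_of("top","sieve_grip")[0]['xy']]
# yellow bar
for n,off in (("top",None),("scene",None)):
    hsv=cv2.cvtColor(im[n],cv2.COLOR_RGB2HSV); m=cv2.inRange(hsv,(22,150,120),(35,255,255))
    k,l,s,_=cv2.connectedComponentsWithStats(m); i=1+np.argmax(s[1:,4]); r=cv2.minAreaRect(np.argwhere(l==i)[:,::-1].astype(np.float32)); print(n,"bar",r)
    b=cv2.boxPoints(r); 
    print([np.round(atz(C[n],p,.182),4) for p in b])
E
```

```text
tray corners top@.07 [array([0.6177, 0.4206]), array([0.6598, 0.0859]), array([0.4568, 0.062 ]), array([0.4162, 0.3961])]
tray corners scene@.07 [array([0.4659, 0.0692]), array([0.4225, 0.3981]), array([0.6238, 0.4215]), array([0.6633, 0.0911])]
scene [  160   136   171   127 13249]
152 128
top [  341   158   148   124 12804]
333 150
top bar ((182.6351318359375, 235.31082153320312), (3.452378749847412, 58.032840728759766), 80.53767395019531)
[array([0.523 , 0.3022, 0.182 ]), array([0.5364, 0.2006, 0.182 ]), array([0.5302, 0.1995, 0.182 ]), array([0.5169, 0.301 , 0.182 ])]
scene bar ((460.69171142578125, 204.35472106933594), (65.87397003173828, 13.954610824584961), 11.842076301574707)
[array([0.5785, 0.2067, 0.182 ]), array([0.5415, 0.1988, 0.182 ]), array([0.5261, 0.3049, 0.182 ]), array([0.5625, 0.3092, 0.182 ])]
```

View pics/bin_top.png

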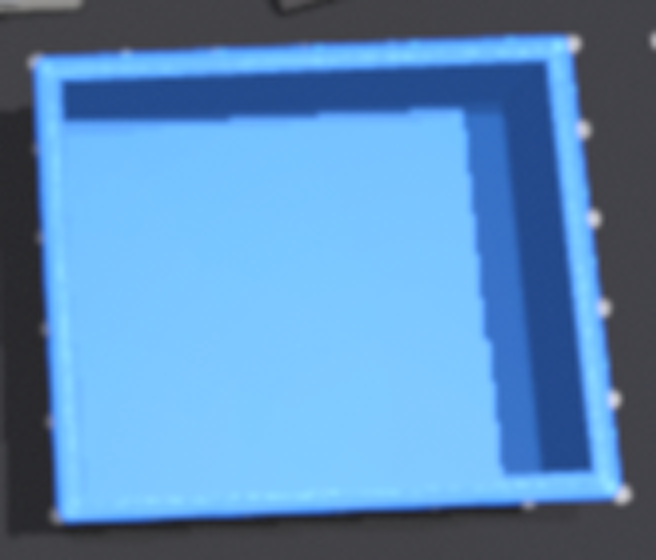

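View pics/bin_scene.png

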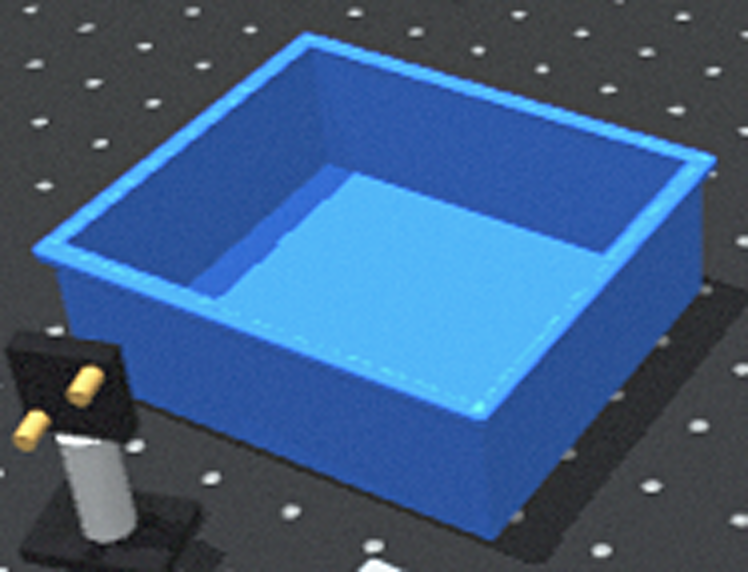

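```bash
python3 - <<'E'
from h import *
C={n:calibration(n) for n in ["scene","top"]}
to=np.array([(33,58),(578,38),(624,498),(58,522)])/4+np.array([333,150])
ti=np.array([(62,80),(547,62),(594,472),(75,490)])/4+np.array([333,150])
so=np.array([(308,33),(716,158),(484,418),(34,252)])/4+np.array([152,128])
def fit(P,L):
    c=P.mean(0); return c
for nm,n,p in (("top outer","top",to),("top inner","top",ti),("scene outer","scene",so)):
    P=np.array([atz(C[n],q,.09)[:2] for q in p]); print(nm,np.round(P,4).tolist(),"mean",np.round(P.mean(0),4),"edges",np.round([np.linalg.norm(P[i]-P[i-1]) for i in range(4)],4), "ang",np.round([np.degrees(np.arctan2(*(P[i]-P[i-1])[::-1])) for i in range(4)],2))
E
```

```text
top outer [[0.6735, -0.0424], [0.6737, -0.3213], [0.4412, -0.3188], [0.4399, -0.0438]] mean [ 0.5571 -0.1816] edges [0.2337 0.2789 0.2325 0.2751] ang [  0.34 -89.96 179.4   90.27]
top inner [[0.6613, -0.0566], [0.6616, -0.3041], [0.4542, -0.3057], [0.4549, -0.0528]] mean [ 0.558  -0.1798] edges [0.2065 0.2475 0.2074 0.2529] ang [  -1.06  -89.94 -179.58   89.84]
scene outer [[0.4483, -0.3127], [0.4475, -0.0425], [0.6766, -0.0418], [0.6807, -0.3106]] mean [ 0.5633 -0.1769] edges [0.2324 0.2701 0.2292 0.2689] ang [-179.51   90.18    0.18  -89.14]
```

```bash
cat > plan.py <<'E'
import numpy as np
def plan(cur,yaw,way,op,dec=2):
    """cur xyz, yaw deg; way list of (x,y,z,yawdeg,nrows). prints rows; all straight"""
    p=np.array(cur,float); out=[]
    for x,y,z,yw,n in way:
        q=np.array([x,y,z]); p0=p.copy(); y0=yaw
        for k in range(1,n+1):
            tgt=p0+(q-p0)*k/n; ty=y0+(yw-y0)*k/n
            a=np.radians(yaw); X=np.array([np.cos(a),np.sin(a),0]);Y=np.array([np.sin(a),-np.cos(a),0]);Z=np.array([0,0,-1.])
            d=tgt-p
            r=[op]+[round(float(d@v)*100,dec) for v in (X,Y,Z)]+[round(yaw-ty,1)]
            p=p+(r[1]*X+r[2]*Y+r[3]*Z)/100; yaw=yaw-r[4]
            out.append(r)
    print(len(out),"end",np.round(p,4),round(yaw,2)); print(", ".join(",".join(f"{v:g}" for v in r) for r in out))
    return p,yaw
E
python3 - <<'E'
from plan import *
plan((.1976,.5925,.204),71.56,[(.30,.49,.25,57.7,3),(.5426,.2546,.24,7,9)],1)
E
```

```text
12 end [0.5426 0.2547 0.24  ] 6.96
1,-2.16,4.32,-1.53,4.6, 1,-1.81,4.48,-1.54,4.6, 1,-1.44,4.61,-1.53,4.7, 1,-0.77,3.68,0.11,5.6, 1,-0.4,3.73,0.11,5.7, 1,-0.04,3.76,0.11,5.6, 1,0.34,3.74,0.11,5.6, 1,0.69,3.69,0.12,5.6, 1,1.06,3.6,0.11,5.7, 1,1.4,3.48,0.11,5.6, 1,1.74,3.33,0.11,5.6, 1,2.06,3.14,0.11,5.7
```

```bash
python3 - <<'E'
from plan import *
plan((.1976,.5925,.204),71.56,[(.29,.495,.25,56,5),(.5426,.2546,.24,7,10)],1)
E
```

```text
15 end [0.5426 0.2546 0.24  ] 6.96
1,-1.27,2.37,-0.92,3.1, 1,-1.13,2.43,-0.92,3.1, 1,-1,2.5,-0.92,3.1, 1,-0.87,2.54,-0.92,3.1, 1,-0.73,2.59,-0.92,3.2, 1,-0.58,3.44,0.1,4.9, 1,-0.28,3.47,0.1,4.9, 1,0.02,3.49,0.1,4.9, 1,0.31,3.47,0.1,4.9, 1,0.61,3.44,0.1,4.9, 1,0.9,3.36,0.1,4.9, 1,1.19,3.28,0.1,4.9, 1,1.46,3.17,0.1,4.9, 1,1.72,3.03,0.1,4.9, 1,1.98,2.87,0.1,4.9
```

Request:
carry_out --deltas '[1,-1.27,2.37,-0.92,3.1,1,-1.13,2.43,-0.92,3.1,1,-1,2.5,-0.92,3.1,1,-0.87,2.54,-0.92,3.1,1,-0.73,2.59,-0.92,3.2,1,-0.58,3.44,0.1,4.9,1,-0.28,3.47,0.1,4.9,1,0.02,3.49,0.1,4.9,1,0.31,3.47,0.1,4.9,1,0.61,3.44,0.1,4.9,1,0.9,3.36,0.1,4.9,1,1.19,3.28,0.1,4.9,1,1.46,3.17,0.1,4.9,1,1.72,3.03,0.1,4.9,1,1.98,2.87,0.1,4.9,1,0,0,0,0]'

```text
clock: 2.63
position: [0.5469, 0.249, 0.2406]
tool_rot: [3.139, -0.002, 0.109]
force: [0.6, -0.8, -0.4]
grip_width: 0.0852
```

```bash
python3 - <<'E'
from h import *
print(status.observe()['position'],status.observe()['tool_rot'])
c=calibration("wrist"); im=grab_frame("wrist"); cv2.imwrite("pics/w1.png",im[:,:,::-1])
m=mark_of("wrist","sieve_grip"); print([(x['xy'],x['p']) for x in m])
if m: print(atz(c,m[0]['xy'],.170))
hsv=cv2.cvtColor(im,cv2.COLOR_RGB2HSV); m=cv2.inRange(hsv,(22,150,120),(35,255,255))
k,l,s,_=cv2.connectedComponentsWithStats(m); i=1+np.argmax(s[1:,4]); r=cv2.minAreaRect(np.argwhere(l==i)[:,::-1].astype(np.float32)); print(r)
print([np.round(atz(c,p,.182),4) for p in cv2.boxPoints(r)])
E
```

```text
[0.54687804 0.24895186 0.24060674] [ 3.13881871e+00 -1.81354454e-03  1.08743825e-01]
[([303.2, 197.3], 0.62)]
[0.53415368 0.25188624 0.17      ]
((305.82861328125, 194.94386291503906), (155.9031524658203, 23.978601455688477), 87.58048248291016)
[array([0.5216, 0.3054, 0.182 ]), array([0.5364, 0.3076, 0.182 ]), array([0.5521, 0.2022, 0.182 ]), array([0.5355, 0.1996, 0.182 ])]
```

View pics/w1.png

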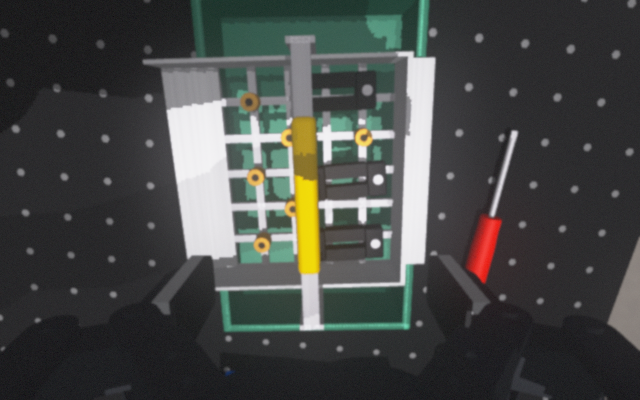

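```bash
python3 - <<'E'
from plan import *
plan((.5469,.249,.2406),6.23,[(.537,.2537,.19,7.6,3),(.537,.2537,.152,7.6,2)],1)
E
```

```text
5 end [0.537  0.2537 0.152 ] 7.63
1,-0.31,-0.19,1.69,-0.5, 1,-0.31,-0.2,1.68,-0.4, 1,-0.31,-0.19,1.69,-0.5, 1,0,-0,1.9,0, 1,0,-0,1.9,0
```

Request:
carry_out --deltas '[1,-0.31,-0.19,1.69,-0.5,1,-0.31,-0.2,1.68,-0.4,1,-0.31,-0.19,1.69,-0.5,1,0,0,1.9,0,1,0,0,1.9,0,1,0,0,0,0,-1,0,0,0,0,-1,0,0,0,0,-1,0,0,0,0,-1,0,0,0,0,-1,0,0,0,0,-1,0,0,0,0]' --newtons 60

```text
clock: 3.73
position: [0.5335, 0.2599, 0.1529]
tool_rot: [-3.141, -0.002, 0.146]
force: [-5.2, -2.5, 16.8]
grip_width: 0.0132
```

```bash
python3 - <<'E'
from h import *
s=status.observe();print(s['position'],s['tool_rot'],s['force'],s['grip_width'])
a=grab_frame("wrist"); b=grab_frame("scene")[150:330,330:570]
b=cv2.resize(b,(640,480)); cv2.imwrite("pics/w2.png",a[:,:,::-1]);cv2.imwrite("pics/s2.png",b[:,:,::-1])
E
```

```text
[0.53349864 0.25987655 0.15289213] [-3.14087781e+00 -2.02744831e-03  1.45877960e-01] [-5.21839417 -2.50846435 16.82776684] 0.013172302239957346
```

View pics/w2.png

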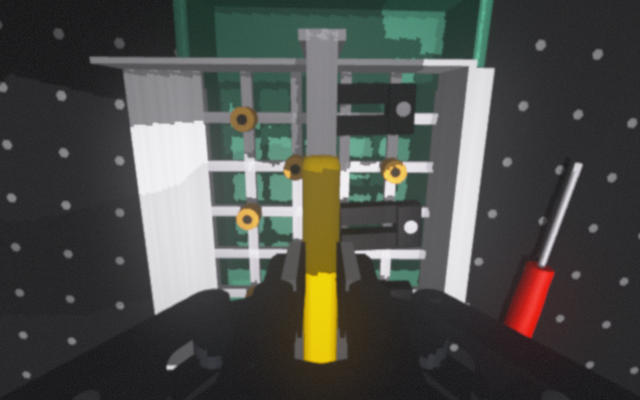

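View pics/s2.png

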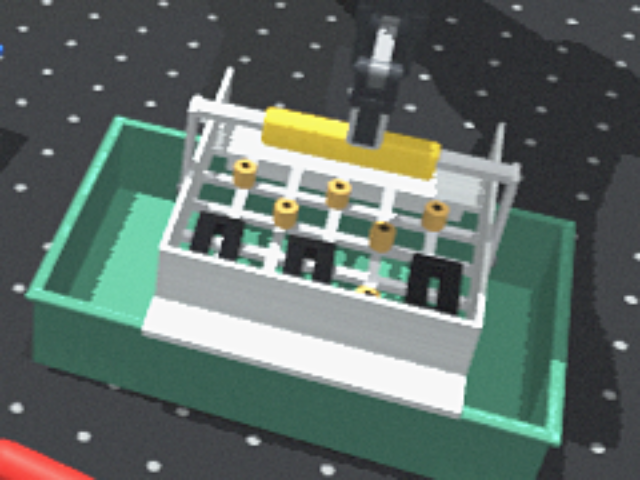

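Request:
carry_out --deltas '[-1,0,0,-0.7,0,-1,0,3.2,0,0,-1,0,0,0,0,-1,0.3,-4,0,0,-1,0,0,0,0,-1,-0.3,4,0,0,-1,0,0,0,0,-1,0.3,-4,0,0,-1,0,0,0,0,-1,-0.3,4,0,0,-1,0,0,0,0,-1,0,-4,0,0,-1,0,0,0,0]' --newtons 100

```text
clock: 4.92
position: [0.5303, 0.2731, 0.1593]
tool_rot: [-3.138, 0.0, 0.149]
force: [-3.6, 4.7, -4.7]
grip_width: 0.0102
```

```bash
cat > look.py <<'E'
import sys
from h import *
tag=sys.argv[1]
s=status.observe();print(s['clock'],np.round(s['position'],4),np.round(s['tool_rot'],4),np.round(s['force'],1),s['grip_width'])
a=cv2.resize(grab_frame("wrist"),(480,300)); b=grab_frame("scene")[140:340,330:570]; c=grab_frame("top")[160:320,100:310]
b=cv2.resize(b,(400,300),interpolation=cv2.INTER_CUBIC);c=cv2.resize(c,(394,300),interpolation=cv2.INTER_CUBIC)
o=np.zeros((600,800,3),np.uint8); o[:300,:480]=a; o[300:,:400]=b; o[300:,400:794]=c
cv2.imwrite(f"pics/{tag}.png",o[:,:,::-1])
E
python3 look.py k1
```

```text
4.9167 [0.5303 0.2731 0.1593] [-3.1384e+00  1.0000e-04  1.4890e-01] [-3.6  4.7 -4.7] 0.010238284152847955
```

View pics/k1.png

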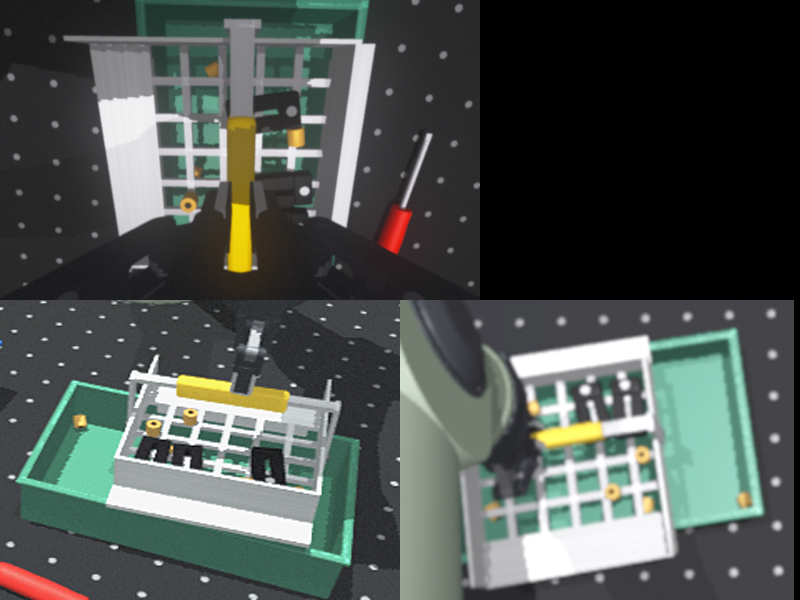

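Request:
carry_out --deltas '[-1,0,4,0,0,-1,0,0,0,0,-1,0.4,-4,0,0,-1,0,0,0,0,-1,-0.7,4,0,0,-1,0,0,0,0,-1,0.7,-4,0,0,-1,0,0,0,0,-1,-0.7,4,0,0,-1,0,0,0,0,-1,0.3,-4,0,0,-1,0,0,0,0]' --newtons 100

```text
clock: 6.07
position: [0.5308, 0.2726, 0.1593]
tool_rot: [-3.138, -0.0, 0.148]
force: [-3.4, 3.9, -5.8]
grip_width: 0.0105
```

```bash
python3 look.py k2
```

```text
6.0667 [0.5308 0.2726 0.1593] [-3.1385e+00 -3.0000e-04  1.4820e-01] [-3.4  3.9 -5.8] 0.01048096669292306
```

View pics/k2.png

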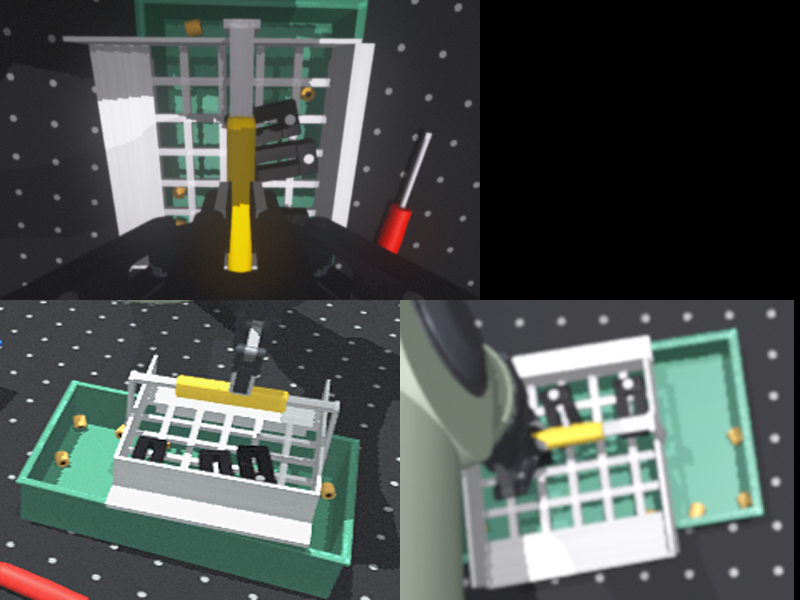

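```bash
python3 - <<'E'
from h import *
a=grab_frame("wrist")[20:320,100:520]; a=cv2.resize(a,(798,570),interpolation=cv2.INTER_CUBIC); cv2.imwrite("pics/w3.png",a[:,:,::-1])
b=grab_frame("scene")[160:340,330:570]; b=cv2.resize(b,(800,600),interpolation=cv2.INTER_CUBIC); cv2.imwrite("pics/s3.png",b[:,:,::-1])
E
```

```text
(no output)
```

View pics/w3.png

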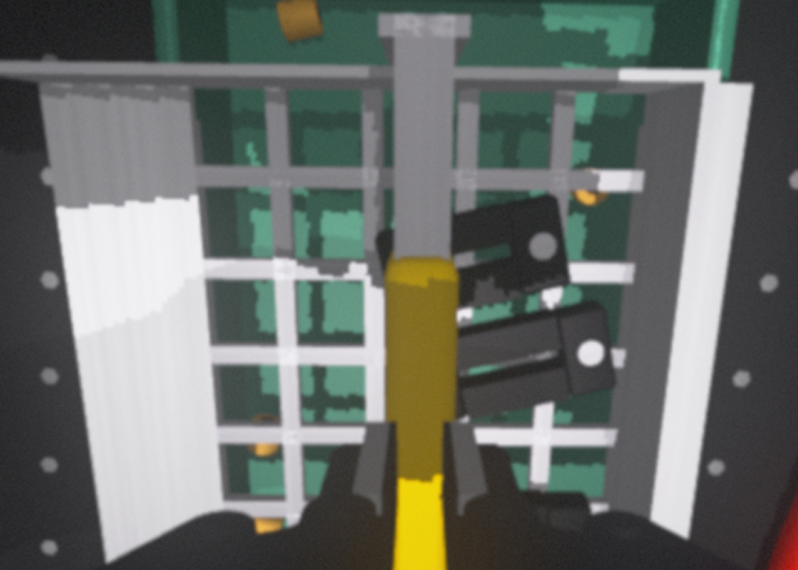

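View pics/s3.png

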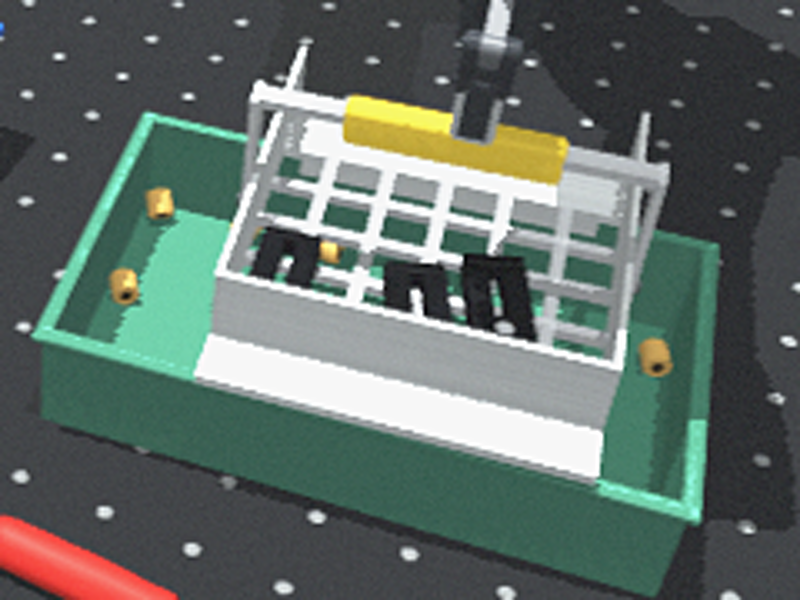

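```bash
python3 - <<'E'
from h import *
W=calibration("wrist");S=calibration("scene");T=calibration("top")
k=420/798
for p in [(300,20),(585,190),(265,435),(268,525)]:
    q=(p[0]*k+100,p[1]*300/570+20); print("wrist",np.round(q),np.round(atz(W,q,.012),3))
for p in [(160,203),(123,285),(655,357),(330,250),(240,228)]:
    q=(p[0]*.3+330,p[1]*.3+160); print("scene",np.round(q),np.round(atz(S,q,.012),3),np.round(atz(S,q,.09),3))
kt=210/394
for p in [(735,437),(697,510),(743,498)]:
    q=((p[0]-400)*kt+100,(p[1]-300)*kt+160); print("top",np.round(q),np.round(atz(T,q,.012),3))
for n in ("scene","top","wrist"):
    grab_frame(n)
    for r in regions_of(n,"spacer0"): print(n,np.round(r['xy']),round(r['p'],2),r['region'].sum(), np.round(atz({'scene':S,'top':T,'wrist':W}[n],r['xy'],.012)[:2],3))
E
```

```text
wrist [258.  31.] [0.463 0.382 0.012]
wrist [408. 120.] [0.598 0.33  0.012]
wrist [239. 249.] [0.464 0.189 0.012]
wrist [241. 296.] [0.47  0.139 0.012]
scene [378. 221.] [0.476 0.084 0.012] [0.558 0.115 0.09 ]
scene [367. 246.] [0.553 0.094 0.012] [0.627 0.124 0.09 ]
scene [526. 267.] [0.464 0.385 0.012] [0.547 0.383 0.09 ]
scene [429. 235.] [0.466 0.193 0.012] [0.549 0.212 0.09 ]
scene [402. 228.] [0.474 0.137 0.012] [0.556 0.162 0.09 ]
top [279. 233.] [0.549 0.095 0.012]
top [258. 272.] [0.467 0.139 0.012]
top [283. 266.] [0.479 0.087 0.012]
scene [369. 246.] 0.64 72 [0.551 0.098]
scene [377. 219.] 0.59 65 [0.471 0.08 ]
scene [525. 268.] 0.41 70 [0.468 0.383]
top [251. 238.] 0.64 6633 [0.539 0.155]
top [282. 264.] 0.57 48 [0.482 0.09 ]
top [281. 232.] 0.37 54 [0.55 0.09]
wrist [255.  30.] 0.64 487 [0.461 0.382]
wrist [410. 124.] 0.55 118 [0.601 0.328]
wrist [240. 295.] 0.4 96 [0.469 0.14 ]
```

```bash
python3 - <<'E'
from plan import *
p,y=plan((.5315,.2672,.1584),8.36,[(.5315,.2672,.166,8.36,1),(.5315,.2672,.205,8.36,3),(.5345,.25,.208,14,2),(.55,.09,.208,80,13),(.554,.065,.205,90,4)],-1,1)
E
```

```text
23 end [0.5535 0.0652 0.2054] 89.96
-1,0,0,-0.8,0, -1,0,0,-1.3,0, -1,0,0,-1.3,0, -1,0,0,-1.3,0, -1,0,0.9,-0.1,-2.8, -1,0,0.8,-0.2,-2.8, -1,-0.2,1.2,0,-5.1, -1,-0.3,1.2,0,-5.1, -1,-0.4,1.2,0,-5, -1,-0.5,1.2,0,-5.1, -1,-0.6,1,0,-5.1, -1,-0.7,1.1,0,-5.1, -1,-0.7,0.9,0,-5.1, -1,-0.9,0.9,0,-5, -1,-0.9,0.8,0,-5.1, -1,-1,0.8,0,-5.1, -1,-1.1,0.6,0,-5.1, -1,-1.1,0.5,0,-5.1, -1,-1.2,0.5,0,-5, -1,-0.6,0.2,0.1,-2.5, -1,-0.6,0.2,0.1,-2.5, -1,-0.6,0.1,0.1,-2.5, -1,-0.6,0.1,0,-2.5
```

Request:
carry_out --deltas '[-1,0,0,-0.8,0,-1,0,0,-1.3,0,-1,0,0,-1.3,0,-1,0,0,-1.3,0,-1,0,0.9,-0.1,-2.8,-1,0,0.8,-0.2,-2.8,-1,-0.2,1.2,0,-5.1,-1,-0.3,1.2,0,-5.1,-1,-0.4,1.2,0,-5,-1,-0.5,1.2,0,-5.1]'

```text
clock: 7.45
position: [0.5391, 0.2002, 0.2096]
tool_rot: [3.141, -0.0, 0.602]
force: [0.7, -1.2, -5.9]
grip_width: 0.01
```

Request:
carry_out --deltas '[-1,-0.6,1,0,-5.1,-1,-0.7,1.1,0,-5.1,-1,-0.7,0.9,0,-5.1,-1,-0.9,0.9,0,-5,-1,-0.9,0.8,0,-5.1,-1,-1,0.8,0,-5.1,-1,-1.1,0.6,0,-5.1,-1,-1.1,0.5,0,-5.1,-1,-1.2,0.5,0,-5,-1,-0.6,0.2,0.1,-2.5,-1,-0.6,0.2,0.1,-2.5,-1,-0.6,0.1,0.1,-2.5,-1,-0.6,0.1,0,-2.5,-1,0,0,0,0]'

```text
clock: 8.62
position: [0.5537, 0.0639, 0.2065]
tool_rot: [3.141, 0.001, 1.571]
force: [-0.2, -0.4, -6.0]
grip_width: 0.01
```

```bash
cat > look2.py <<'E'
import sys
from h import *
tag=sys.argv[1]
s=status.observe();print(s['clock'],np.round(s['position'],4),np.round(s['tool_rot'],4),np.round(s['force'],1),s['grip_width'])
b=grab_frame("scene")[80:300,150:560]; c=grab_frame("top")[130:320,150:500]
b=cv2.resize(b,(560,300),interpolation=cv2.INTER_CUBIC);c=cv2.resize(c,(553,300),interpolation=cv2.INTER_CUBIC)
o=np.zeros((600,560,3),np.uint8); o[:300,:560]=b; o[300:,:553]=c
cv2.imwrite(f"pics/{tag}.png",o[:,:,::-1])
E
python3 look2.py b1
```

```text
8.6167 [0.5537 0.0639 0.2065] [3.1415e+00 9.0000e-04 1.5706e+00] [-0.2 -0.4 -6. ] 0.009950034040434772
```

View pics/b1.png

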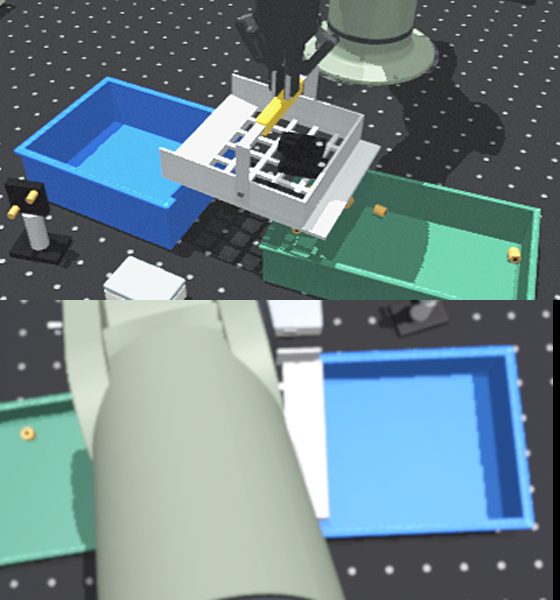

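```bash
python3 - <<'E'
from h import *
a=grab_frame("top")[150:290,310:360]; a=cv2.resize(a,None,fx=4.2,fy=4.2,interpolation=cv2.INTER_CUBIC)
b=grab_frame("scene")[120:270,260:400]; b=cv2.resize(b,None,fx=3.9,fy=3.9,interpolation=cv2.INTER_CUBIC)
print(a.shape,b.shape)
o=np.zeros((590,780,3),np.uint8); o[:a.shape[0],:a.shape[1]]=a; o[:b.shape[0],220:220+b.shape[1]]=b
cv2.imwrite("pics/b2.png",o[:,:,::-1])
E
```

```text
(588, 210, 3) (585, 546, 3)
```

View pics/b2.png

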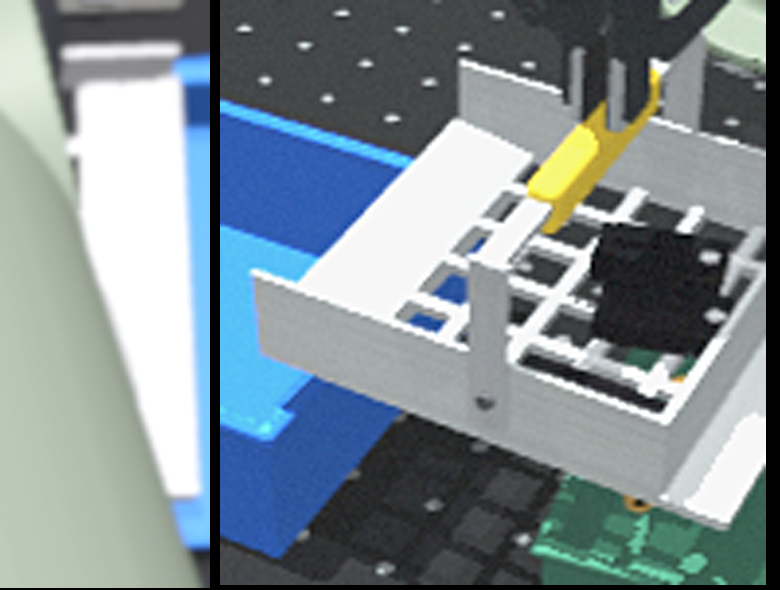

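```bash
python3 - <<'E'
from h import *
T=calibration("top")
P=[atz(T,(310+u/4.2,150+v/4.2),.139) for u,v in [(183,80),(197,495)]]
print(P, (P[0]+P[1])/2, np.linalg.norm(P[0]-P[1]))
# bin corners at z .09 visible: (right)
E
```

```text
[array([ 0.64938278, -0.06308614,  0.139     ]), array([ 0.4604003 , -0.05952857,  0.139     ])] [ 0.55489154 -0.06130736  0.139     ] 0.18901595718736636
```

```bash
cat > arc.py <<'E'
import numpy as np
def G(th,bx=-.086,bz=-.105,E=(-.043,.09)):
    t=np.radians(th); return E[0]-(bx*np.cos(t)-bz*np.sin(t)), E[1]-(bx*np.sin(t)+bz*np.cos(t))
if __name__=="__main__":
    for th in range(0,61,5):
        g=G(th); print(th,np.round(g,4),"cmdTCP z",round(g[1]-.018,4))
E
python3 arc.py
```

```text
0 [0.043 0.195] cmdTCP z 0.177
5 [0.0335 0.2021] cmdTCP z 0.1841
10 [0.0235 0.2083] cmdTCP z 0.1903
15 [0.0129 0.2137] cmdTCP z 0.1957
20 [0.0019 0.2181] cmdTCP z 0.2001
25 [-0.0094  0.2215] cmdTCP z 0.2035
30 [-0.021   0.2239] cmdTCP z 0.2059
35 [-0.0328  0.2253] cmdTCP z 0.2073
40 [-0.0446  0.2257] cmdTCP z 0.2077
45 [-0.0564  0.2251] cmdTCP z 0.2071
50 [-0.0682  0.2234] cmdTCP z 0.2054
55 [-0.0797  0.2207] cmdTCP z 0.2027
60 [-0.0909  0.217 ] cmdTCP z 0.199
```

Request:
carry_out --deltas '[-1,-0.3,0.25,0.9,0,-1,-0.4,0,0.9,0,-1,0,0,0.9,0,-1,-0.6,0,0,0,-1,-0.6,0,0,0,-1,0,0,0,0,-1,0,0,0,0]'

```text
clock: 9.4
position: [0.5563, 0.046, 0.1793]
tool_rot: [3.141, 0.0, 1.569]
force: [0.2, 0.4, -5.7]
grip_width: 0.0101
```

```bash
python3 look2.py b3
```

```text
9.4 [0.5563 0.046  0.1793] [3.1411 0.     1.5691] [ 0.2  0.4 -5.7] 0.010093665320321969
```

View pics/b3.png

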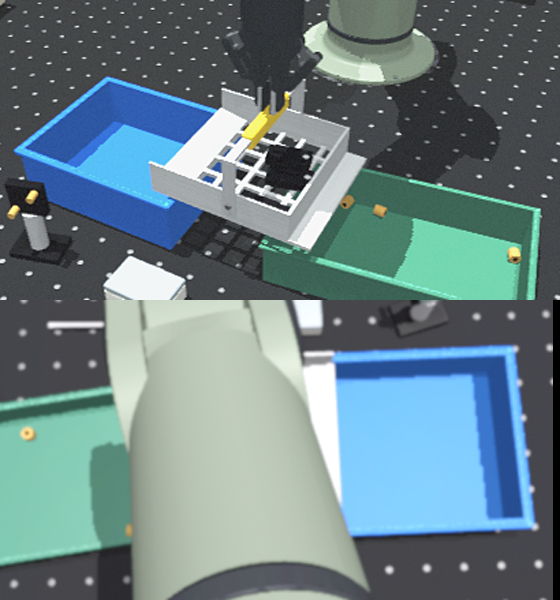

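Request:
carry_out --deltas '[-1,-0.4,0,0,0,-1,-0.5,0,-0.3,0,-1,-0.5,0,-0.3,0,-1,-0.5,0,-0.3,0,-1,-0.4,0,-0.3,0,-1,0,0,0,0]' --newtons 20

```text
clock: 10.0
position: [0.5564, 0.0232, 0.1919]
tool_rot: [3.141, -0.001, 1.569]
force: [-2.5, 7.1, -4.5]
grip_width: 0.01
```

```bash
python3 look2.py b4
```

```text
10.0 [0.5564 0.0232 0.1919] [ 3.1405e+00 -9.0000e-04  1.5694e+00] [-2.5  7.1 -4.5] 0.01004276883151125
```

View pics/b4.png

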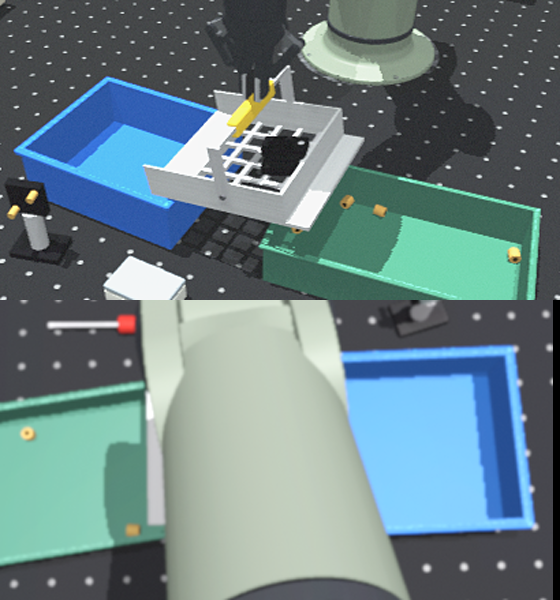

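Request:
carry_out --deltas '[-1,-0.5,0,-0.25,0,-1,-0.5,0,-0.25,0,-1,-0.5,0,-0.2,0,-1,-0.5,0,-0.2,0,-1,-0.6,0,-0.2,0,-1,-0.6,0,-0.2,0,-1,0,0,0,0]' --newtons 20

```text
clock: 10.68
position: [0.5574, -0.0082, 0.2065]
tool_rot: [3.138, -0.002, 1.57]
force: [-4.6, 11.2, 20.0]
grip_width: 0.0024
```

```bash
python3 look2.py b5
```

```text
10.6833 [ 0.5574 -0.0082  0.2065] [ 3.1376e+00 -1.6000e-03  1.5699e+00] [-4.6 11.2 20. ] 0.002420362949591147
```

View pics/b5.png

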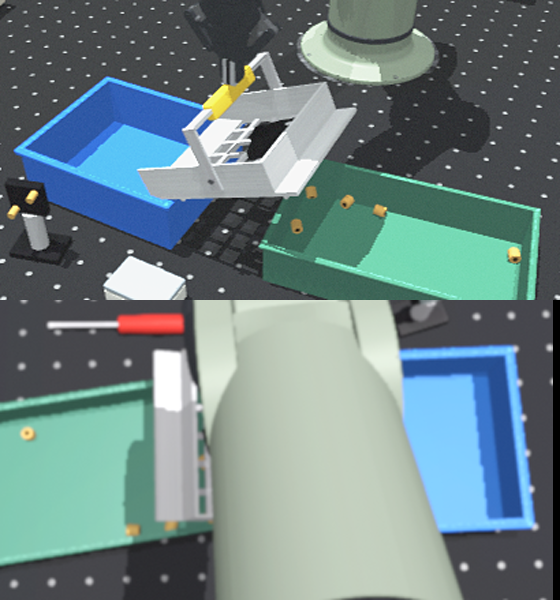

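```bash
python3 - <<'E'
from h import *
b=grab_frame("scene")[70:230,240:430]; b=cv2.resize(b,None,fx=3,fy=3,interpolation=cv2.INTER_CUBIC)
w=cv2.resize(grab_frame("wrist"),None,fx=.5,fy=.5)
cv2.imwrite("pics/b6.png",b[:,:,::-1]); cv2.imwrite("pics/b6w.png",grab_frame("wrist")[:,:,::-1])
E
```

```text
(no output)
```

View pics/b6.png

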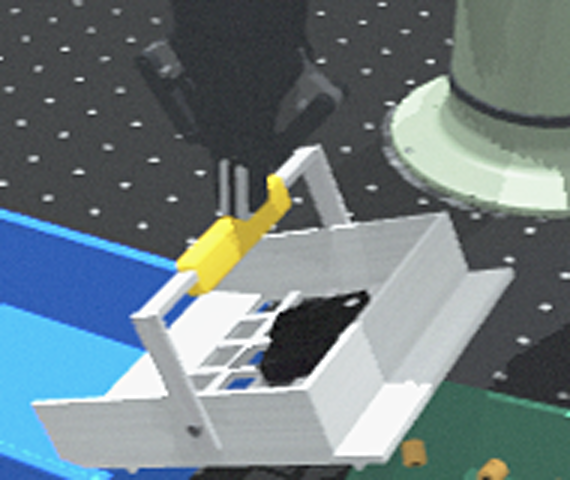

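View pics/b6w.png

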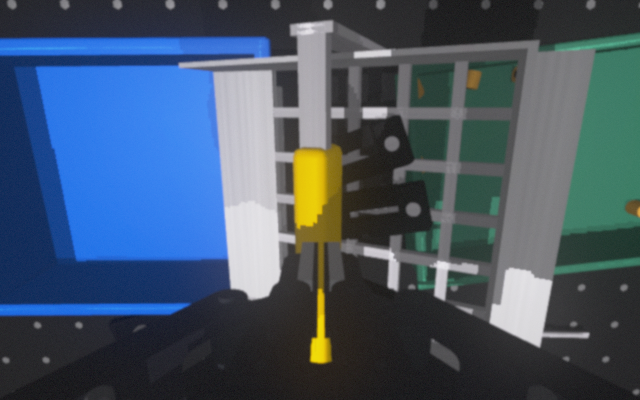

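Request:
carry_out --deltas '[-0.85,0,0,0,0,-0.75,-0.1,0,0,0,-0.65,-0.1,0,0,0,-0.55,-0.1,0,0,0,-0.45,-0.1,0,0,0,-0.4,-0.1,0,0,0,-0.4,0,0,0,0]' --newtons 20

```text
clock: 11.52
position: [0.5563, -0.0137, 0.2042]
tool_rot: [3.141, -0.0, 1.57]
force: [1.8, 2.6, 3.3]
grip_width: 0.0258
```

```bash
cat > look3.py <<'E'
import sys
from h import *
tag=sys.argv[1]
s=status.observe();print(s['clock'],np.round(s['position'],4),np.round(s['tool_rot'],4),np.round(s['force'],1),s['grip_width'])
b=grab_frame("scene")[70:230,220:440]; b=cv2.resize(b,None,fx=2.7,fy=2.7,interpolation=cv2.INTER_CUBIC)
cv2.imwrite(f"pics/{tag}.png",b[:,:,::-1])
E
python3 look3.py c1
```

```text
11.5167 [ 0.5563 -0.0137  0.2042] [ 3.141  -0.      1.5698] [1.8 2.6 3.3] 0.025828366337294652
```

View pics/c1.png

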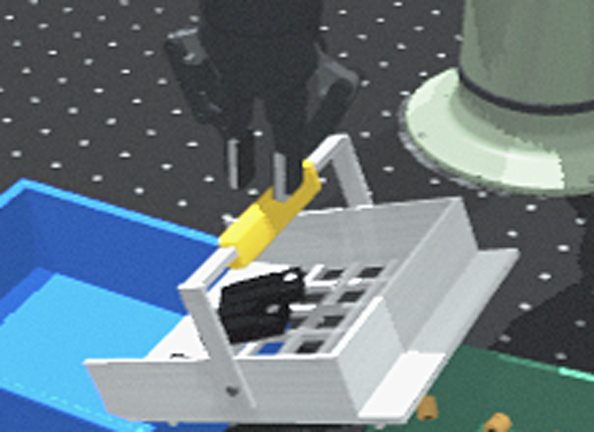

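```bash
python3 - <<'E'
from h import *
cv2.imwrite("pics/c1w.png",grab_frame("wrist")[:,:,::-1])
E
```

```text
(no output)
```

View pics/c1w.png

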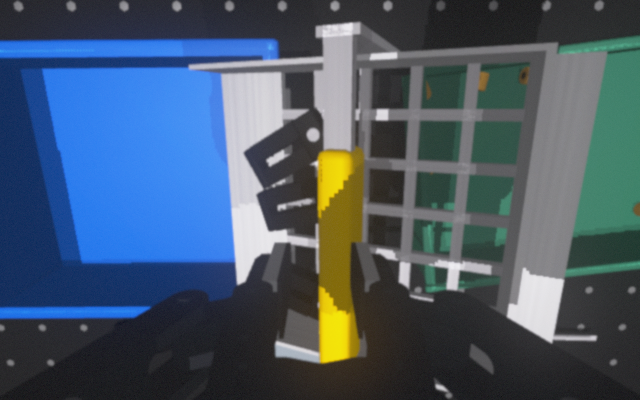

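Request:
carry_out --deltas '[-0.4,0,0,0.6,0,-0.4,0,0,0.5,0,-0.4,-0.5,0,0,0,-0.4,-0.5,0,0,0,-0.4,-0.5,0,0,0,-0.4,-0.3,0,0,0,-0.4,0,0,0,0]' --newtons 20

```text
clock: 12.2
position: [0.5571, -0.0314, 0.1942]
tool_rot: [3.139, -0.001, 1.57]
force: [1.8, 5.5, 15.6]
grip_width: 0.0261
```

```bash
python3 look2.py c2
```

```text
12.2 [ 0.5571 -0.0314  0.1942] [ 3.1388e+00 -7.0000e-04  1.5699e+00] [ 1.8  5.5 15.6] 0.026089787305093842
```

View pics/c2.png

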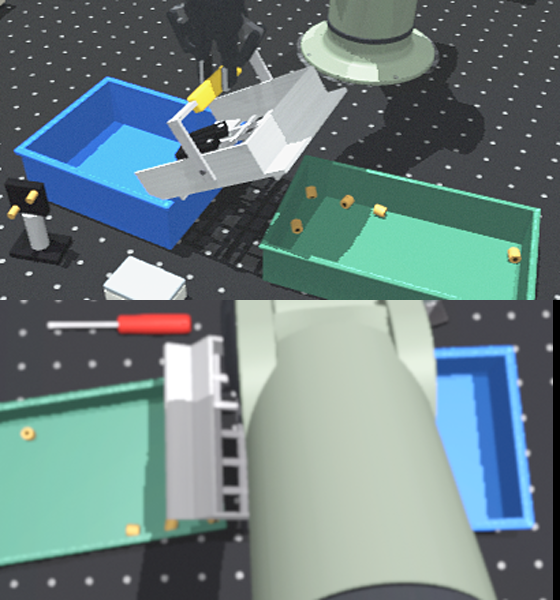

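Request:
carry_out --deltas '[-0.4,-0.5,0,-0.2,0,-0.4,-0.4,0,-0.1,0,-0.4,0,0,0,0]'

```text
clock: 12.55
position: [0.5566, -0.0412, 0.1965]
tool_rot: [3.14, 0.0, 1.569]
force: [1.6, 3.4, 7.3]
grip_width: 0.0255
```

```bash
python3 look3.py c3; python3 - <<'E'
from h import *
cv2.imwrite("pics/c3w.png",grab_frame("wrist")[:,:,::-1])
E
```

```text
12.55 [ 0.5566 -0.0412  0.1965] [3.1401e+00 3.0000e-04 1.5693e+00] [1.6 3.4 7.3] 0.025472694659609236
```

View pics/c3.png

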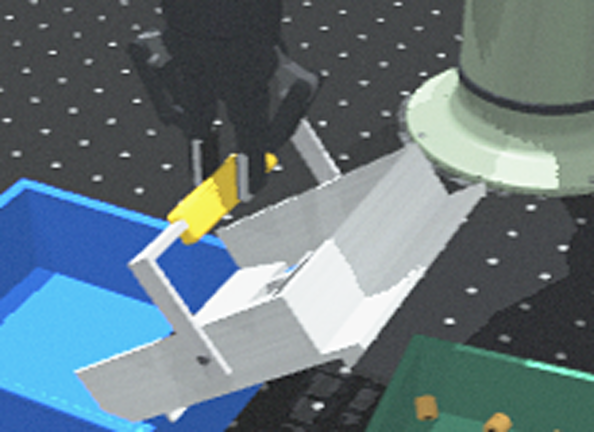

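View pics/c3w.png

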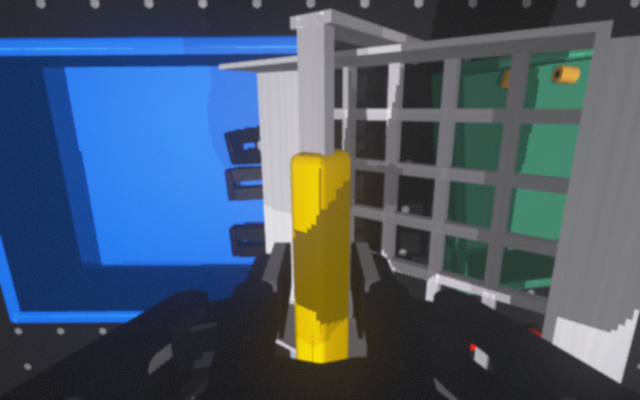

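Request:
carry_out --deltas '[-0.4,0.4,0,0,0,-0.4,0.6,0,0,0,-0.4,0.6,0,0,0,-0.4,0.6,0,0,0,-0.4,0.5,0,0.1,0,-0.4,0.5,0,0.1,0,-0.4,0.6,0,0.2,0,-0.4,0.5,0,0.2,0,-0.4,0,0,0,0]'

```text
clock: 13.4
position: [0.5559, 0.004, 0.1895]
tool_rot: [-3.141, -0.0, 1.571]
force: [0.9, 3.5, -0.0]
grip_width: 0.0257
```

```bash
python3 look2.py c4; python3 - <<'E'
from h import *
cv2.imwrite("pics/c4w.png",grab_frame("wrist")[:,:,::-1])
E
```

```text
13.4 [0.5559 0.004  0.1895] [-3.1410e+00 -4.0000e-04  1.5715e+00] [ 0.9  3.5 -0. ] 0.02574990401226753
```

View pics/c4.png

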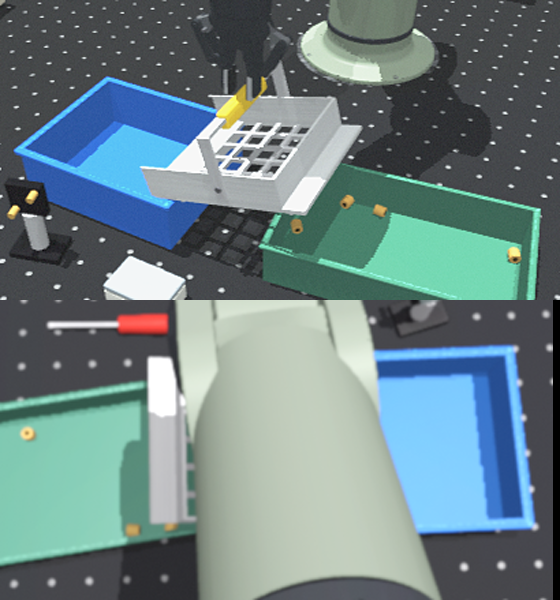

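View pics/c4w.png

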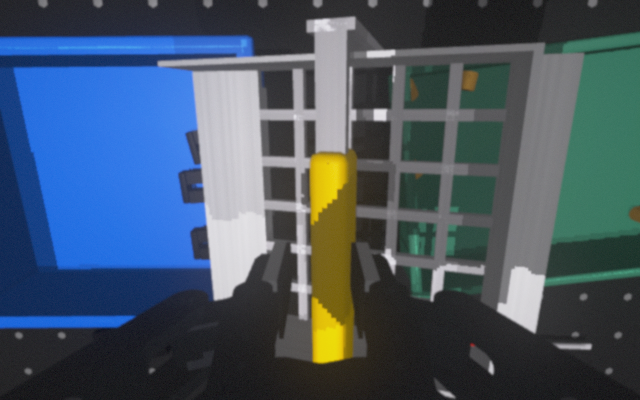

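Request:
carry_out --deltas '[-0.4,0.4,0,0.2,0,-0.4,0.5,0,0.25,0,-0.4,0.5,0,0.25,0,-0.4,0.5,0,0.3,0,-0.4,0.5,0,0.3,0,-0.4,0.5,0,0.4,0,-0.4,0.2,0,0.2,0,-0.4,0,0,0,0]'

```text
clock: 14.22
position: [0.556, 0.0345, 0.1705]
tool_rot: [-3.141, -0.0, 1.571]
force: [-0.1, 4.5, 0.8]
grip_width: 0.0254
```

```bash
python3 look3.py c5; python3 - <<'E'
from h import *
cv2.imwrite("pics/c5w.png",grab_frame("wrist")[:,:,::-1])
E
```

```text
14.2167 [0.556  0.0345 0.1705] [-3.1412e+00 -3.0000e-04  1.5711e+00] [-0.1  4.5  0.8] 0.025396340691173386
```

View pics/c5.png

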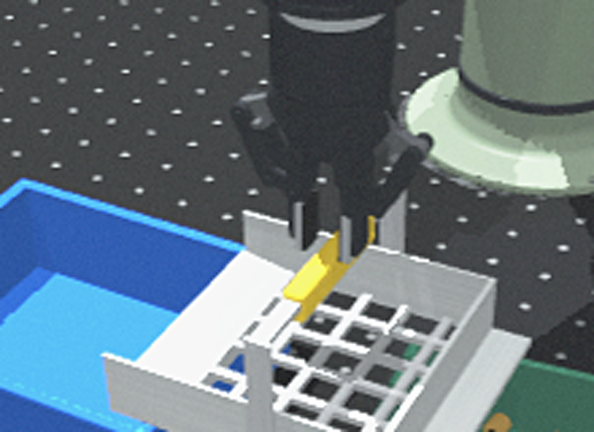

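View pics/c5w.png

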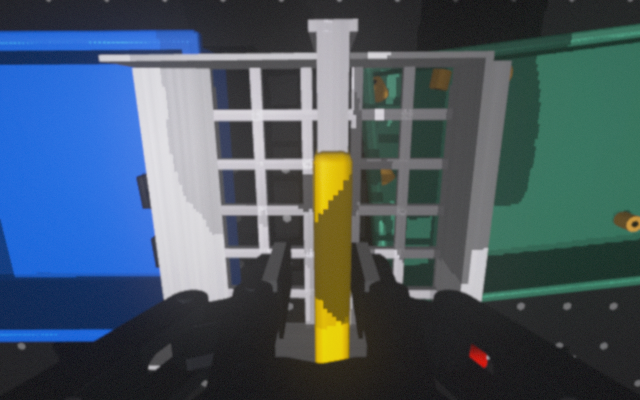

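Request:
carry_out --deltas '[-0.6,0.3,0,0,0,-0.8,0.2,0,0,0,-1,0,0,0,0,-1,0,0,0,0,-1,0,0,0,0,-1,0,0,0,0]' --newtons 80

```text
clock: 14.82
position: [0.556, 0.0385, 0.1712]
tool_rot: [3.142, -0.0, 1.57]
force: [-1.5, 5.9, 2.3]
grip_width: 0.0131
```

Request:
carry_out --deltas '[-1,0,0,-0.7,0,-1,0.5,0,-1.2,0,-1,0.5,0,-1.2,0,-1,0,0,-0.5,0,-1,0,0,0,0]'

```text
clock: 15.23
position: [0.5565, 0.048, 0.2081]
tool_rot: [3.14, 0.0, 1.57]
force: [0.4, 0.9, -4.3]
grip_width: 0.0131
```

```bash
python3 look2.py c6
```

```text
15.2333 [0.5565 0.048  0.2081] [3.1401e+00 3.0000e-04 1.5698e+00] [ 0.4  0.9 -4.3] 0.013085114224423202
```

View pics/c6.png

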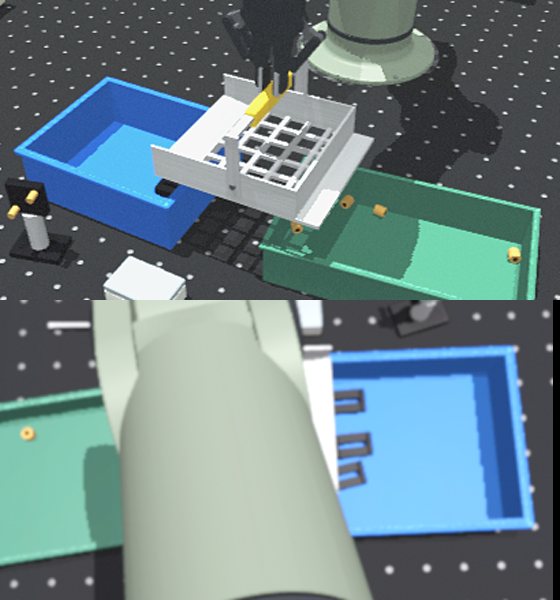

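```bash
python3 - <<'E'
from plan import *
p,y=plan((.556,.0482,.2064),89.96,[(.556,.06,.2064,84,2),(.54,.22,.2064,18,13),(.5365,.255,.2064,7.5,4)],-1,1)
E
```

```text
19 end [0.537  0.2549 0.2064] 7.46
-1,0.6,-0,0,3, -1,0.6,-0,0,3, -1,1.2,-0.3,0,5.1, -1,1.2,-0.3,0,5, -1,1.1,-0.5,0,5.1, -1,1.1,-0.5,0,5.1, -1,1.1,-0.7,0,5.1, -1,1,-0.8,0,5, -1,0.9,-0.8,0,5.1, -1,0.8,-0.9,0,5.1, -1,0.8,-1,0,5.1, -1,0.6,-1,0,5, -1,0.6,-1.1,0,5.1, -1,0.5,-1.2,0,5.1, -1,0.3,-1.1,0,5.1, -1,0.2,-0.9,0,2.6, -1,0.2,-0.8,0,2.6, -1,0.1,-0.9,0,2.6, -1,0.1,-0.9,0,2.7
```

Request:
carry_out --deltas '[-1,0.6,0,0,3,-1,0.6,0,0,3,-1,1.2,-0.3,0,5.1,-1,1.2,-0.3,0,5,-1,1.1,-0.5,0,5.1,-1,1.1,-0.5,0,5.1,-1,1.1,-0.7,0,5.1,-1,1,-0.8,0,5,-1,0.9,-0.8,0,5.1,-1,0.8,-0.9,0,5.1,-1,0.8,-1,0,5.1,-1,0.6,-1,0,5,-1,0.6,-1.1,0,5.1,-1,0.5,-1.2,0,5.1,-1,0.3,-1.1,0,5.1,-1,0.2,-0.9,0,2.6,-1,0.2,-0.8,0,2.6,-1,0.1,-0.9,0,2.6,-1,0.1,-0.9,0,2.7,-1,0,0,0,0]'

```text
clock: 17.0
position: [0.5365, 0.2566, 0.206]
tool_rot: [3.141, 0.001, 0.129]
force: [0.4, 1.1, -4.6]
grip_width: 0.0132
```

Request:
carry_out --deltas '[-1,0,0,1,0,-1,0,0,1,0,-1,0,0,0.5,0,-1,0,0,0,0]'

```text
clock: 17.33
position: [0.5363, 0.2541, 0.1801]
tool_rot: [3.14, 0.003, 0.13]
force: [-0.0, -0.4, -4.1]
grip_width: 0.0132
```

```bash
python3 - <<'E'
from h import *
s=status.observe();print(s['clock'],np.round(s['position'],4),np.round(s['tool_rot'],4),np.round(s['force'],1))
b=grab_frame("scene"); z=cv2.resize(b[140:340,330:570],(720,600),interpolation=cv2.INTER_CUBIC)
cv2.imwrite("pics/d1.png",z[:,:,::-1]); cv2.imwrite("pics/d1f.png",b[:,:,::-1]); cv2.imwrite("pics/d1t.png",grab_frame("top")[:,:,::-1])
E
```

```text
17.3333 [0.5363 0.2541 0.1801] [3.1402e+00 2.6000e-03 1.3020e-01] [-0.  -0.4 -4.1]
```

View pics/d1.png

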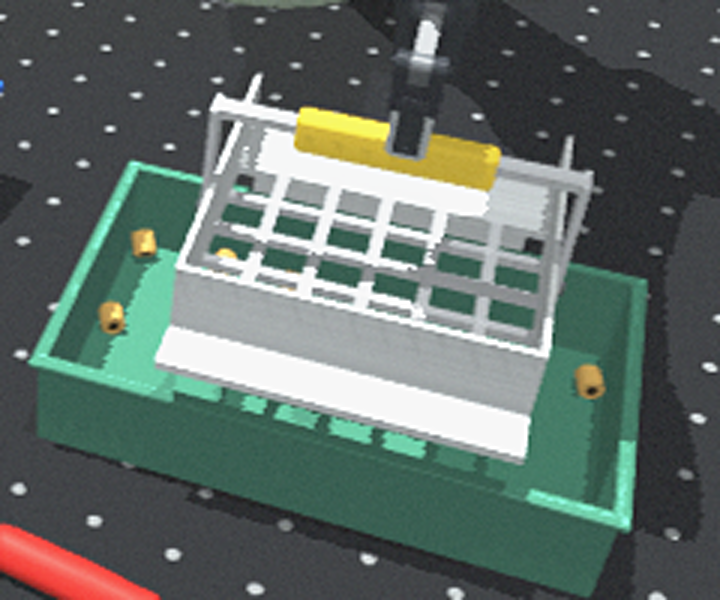

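View pics/d1f.png

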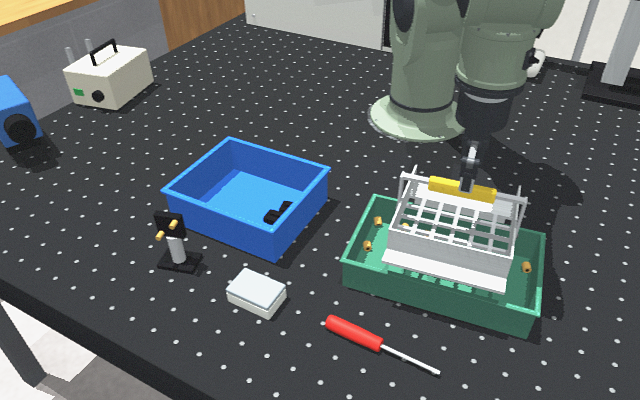

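View pics/d1t.png

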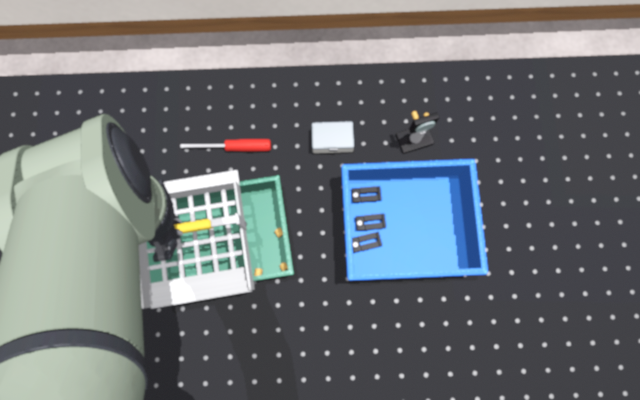

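Request:
carry_out --deltas '[-1,0,0,0.7,0,-1,0,0,0.7,0,-1,0,0,0.7,0,-1,0,0,0,0]'

```text
clock: 17.77
position: [0.5363, 0.255, 0.1593]
tool_rot: [3.141, 0.002, 0.13]
force: [-0.7, -0.0, -4.7]
grip_width: 0.0133
```

Keels are in the tray with no contact; lower the last bit.

Request:
carry_out --deltas '[-1,0,0,0.4,0,-1,0,0,0.3,0,-1,0,0,0,0]'

```text
clock: 18.02
position: [0.5369, 0.2552, 0.1534]
tool_rot: [3.141, 0.001, 0.13]
force: [0.2, -0.4, -4.7]
grip_width: 0.0134
```

```bash
python3 - <<'E'
from h import *
b=grab_frame("scene"); z=cv2.resize(b[140:340,330:570],(720,600),interpolation=cv2.INTER_CUBIC)
cv2.imwrite("pics/d2.png",z[:,:,::-1])
E
```

```text
(no output)
```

View pics/d2.png

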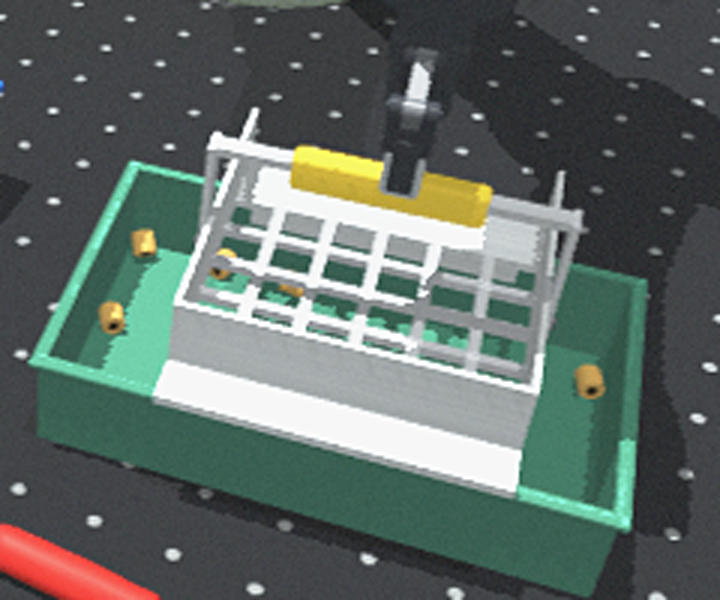

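Request:
carry_out --deltas '[-1,0,0,0.15,0,-1,0,0,0.15,0,-1,0,0,0,0]'

```text
clock: 18.32
position: [0.5372, 0.2553, 0.151]
tool_rot: [-3.141, -0.0, 0.13]
force: [-0.2, -0.3, -4.0]
grip_width: 0.0131
```

Request:
carry_out --deltas '[-1,0,0,0.15,0,-1,0,0,0.15,0,-1,0,0,0,0]'

```text
clock: 18.57
position: [0.5382, 0.2555, 0.1486]
tool_rot: [-3.141, -0.002, 0.13]
force: [4.9, -0.0, 4.5]
grip_width: 0.0131
```

Request:
carry_out --deltas '[-0.5,0,0,0,0,0,0,0,0,0,0.3,0,0,0,0,0.3,0,0,0,0,0.3,0,0,0,0]'

```text
clock: 18.98
position: [0.5369, 0.2552, 0.1479]
tool_rot: [3.141, 0.0, 0.13]
force: [0.5, -0.4, -1.0]
grip_width: 0.0557
```

Request:
carry_out --deltas '[0.3,0,0,-0.5,0,0.3,0,0,-1.5,0,0.3,0,0,-2.5,0,0.3,0,0,-3,0,0.3,0,0,-3,0,0.3,-2,-2,-3,0,0.3,-3,-2,-2,0,0.3,-3,-2,0,0,0.3,-3,-1,0,0,0.3,0,0,0,0]'

```text
clock: 19.82
position: [0.414, 0.3126, 0.3038]
tool_rot: [-3.14, 0.001, 0.135]
force: [-0.3, -0.3, 0.4]
grip_width: 0.0555
```

```bash
python3 - <<'E'
from h import *
s=status.observe();print(s['clock'],np.round(s['position'],4),np.round(s['force'],1))
C={n:calibration(n) for n in ("scene","top")}
for n in C:
    im=grab_frame(n); cv2.imwrite(f"pics/e_{n}.png",im[:,:,::-1])
for t in ["sieve_grip","sieve_seat","sieve_lip","mirror","optics_box","driver"]:
    rs=[]
    for n in C:
        m=mark_of(n,t)
        if m: rs.append(ray(C[n],m[0]['xy']))
    if len(rs)==2: print(t,*[np.round(v,4) for v in tri(rs)])
for t in("spacer0","clamp0"):
  for n in C:
    for r in regions_of(n,t): print(t,n,np.round(r['xy']),round(r['p'],2),np.round(atz(C[n],r['xy'],.012),3))
E
```

```text
19.8167 [0.414  0.3126 0.3038] [-0.3 -0.3  0.4]
sieve_grip [0.5389 0.2482 0.168 ] [0.0013 0.0013]
sieve_seat [0.5382 0.2515 0.069 ] [0.0025 0.0025]
sieve_lip [0.4566 0.1631 0.0459] [0.0852 0.0852]
mirror [ 0.7553 -0.214  -0.005 ] [0.0042 0.0042]
optics_box [ 0.7588 -0.0308  0.0047] [0.001 0.001]
driver [ 0.7517  0.2132 -0.006 ] [0.0014 0.0014]
spacer0 scene [523. 267.] 0.47 [0.467 0.379 0.012]
spacer0 top [279. 233.] 0.52 [0.548 0.094 0.012]
spacer0 top [142. 278.] 0.5 [0.465 0.385 0.012]
spacer0 top [260. 271.] 0.38 [0.47  0.134 0.012]
clamp0 scene [270. 216.] 0.68 [ 0.568 -0.126  0.012]
clamp0 scene [284. 204.] 0.39 [ 0.52  -0.121  0.012]
clamp0 top [366. 198.] 0.95 [ 0.618 -0.096  0.012]
clamp0 top [372. 224.] 0.81 [ 0.56  -0.106  0.012]
clamp0 top [365. 240.] 0.8 [ 0.526 -0.089  0.012]
```

View pics/e_scene.png

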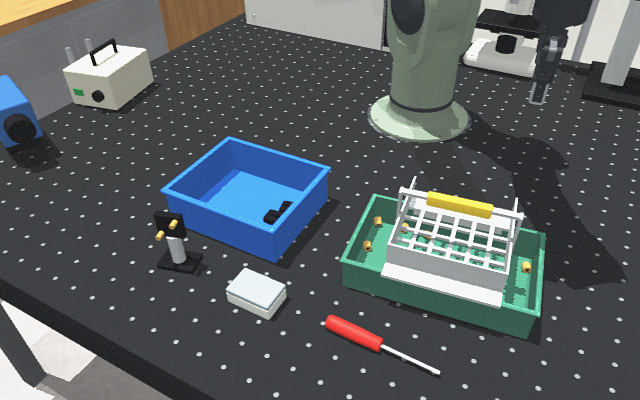

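View pics/e_top.png

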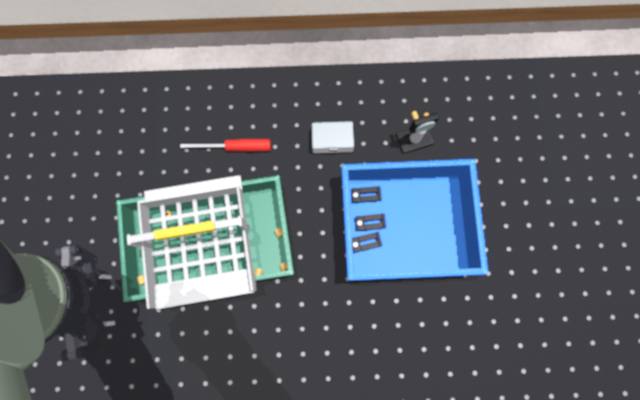

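```bash
python3 -c "
from workcell import job
print(job.job_done())"
```

```text
the job is handed in; nothing more can be done
None
```

I finished the job and handed it in at about 19.8 s of the 64 s allowed. `job_done` gave no verdict, so whether it passed is not known.

**Spacers:** I shook the sieve about 7 mm above the tray rims. Before leaving the tray I placed all six on its floor, five from two camera views that agreed and one from the wrist camera only. After the final placing I checked only the ones in plain view.

**Clamps:** the tool cannot tilt, so I hooked the sieve's front keel on the bin's rim. I then pushed the grip over to about 40° and leaned it back to level. The final overhead view shows all three clamps on the bin floor.

**Sieve:** it is back on the tray rims and released, with its grip measured at (0.539, 0.248, 0.168) m. That puts it 164 mm above the tray floor, in the middle of the allowed 161–170 mm. I judged it level from the pictures only.

**Bystanders:** the mirror mount, storage box and screwdriver measured within about 5 mm of where they started.

**Problems and disagreements:**
- **Grip during the tilt:** at around 25° the fingers closed in on the tilted bar instead of letting it turn (opening 2 mm, 20 N upward). I opened them to about 26 mm and held the bar loosely between them until the sieve was level again.
- **Lip position:** the last reading of the lip's position disagreed between the cameras by 85 mm, so I ignored it.

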